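# Seat the setting master and zero the gauge with its sunken key

## Robot

A 6-joint arm with a two-finger parallel gripper is mounted at the origin on the work surface. World frame = base frame: x ahead of the robot, y to its left, z up, the work surface at z = 0. Lengths are in mm, angles in rad, forces in N, time in s.
With the tool pointing down it reaches from about 400 to 925 mm from the base axis. Payload 12.5 kg.
Tool frame: the origin (TCP) lies on the centre line of the jaws, within the pads' length; the fingertips stand 19 mm ahead of it and the grasp point (between the pads) is the TCP; z points along the fingers, y is the line along which they close (so a half turn about z gives the same grasp; the last joint's range is limited). The gripper opens to 95 mm and grips with 3 to 60 N. Pads are 20 mm wide; open, the fingers measure 119 mm over their backs; the gripper's body (75 mm by 180 mm) begins 59 mm behind the grasp point.
Start: joints at [1.214, 0.491, 1.559, -0, 1.092, -0.106], TCP at [155.093, 605.467, 233.661] pointing down, gripper open.
Joint ranges: [-3.1, 3.1], [-0.84, 2.19], [0.05, 2.79], [-1.13, 4.28], [0.06, 2.93], [-2.69, 2.69]. Speed limits (rad/s): [2.22, 2.22, 2.79, 3.14, 3.14, 3.14].

## Interface

Orientations are given as [roll, pitch, yaw] about the fixed x, y, z axes, in that order (R = Rz(yaw) Ry(pitch) Rx(roll)).
In Python, from cell import state, read_camera, job_done gives the robot as it stands.
- The arm moves only by the tool arm_command, never from a script. Its argument "deltas" is a list of rows, each an object of numbers: "dx", "dy", "dz": the shift along the world's x, y, z in m; "yaw": the turn about the world's z in degrees. In form: [{"dx": .., "dy": .., "dz": .., "yaw": ..}, ...]. A call has 1 to 20 rows; each row shifts and turns the commanded pose from where the row before left it; what a row does not reach is not made up. A row lasts 1/10 s, in which the tool goes at most 50 mm and 8.59 degrees, less where a joint would pass 70% of its speed; a pose out of reach is approached as far as the arm can. A call with a gripper value outside its range is refused whole. "gripper" is the finger opening in m, from 0 to 0.0951, set as the call begins (left out, the last holds). The fingers move at their own pace and stop on an object; the grip force is fixed at half the most. Time passes only in rows, so rows that do not move let the fingers close. It gives the time, the measured TCP pose, the force, the opening and the grip force at its end, in the units of the state.
- state(): the state, without advancing time (a new reading comes with each control period).
- read_camera(name): name is "side" or "top" or "wrist"; returns a dict with "color" (384x512x3 uint8, red, green, blue), "range_z" (384x512 float32, mm along the optical axis (not along the pixel's ray), 0 where there is no reading), "fx", "fy", "cx", "cy" (pixels), "extrinsics" (4x4, takes a point from camera to world coordinates). Camera axes: x right, y up, looking along -z (the intrinsics and any distortion apply to the point x, -y, -z); pixel columns grow to the right and rows downward; lengths in mm; the calibration is good to about 2 mm. A picture is of the moment at which its call begins.
- job_done(): hands the job in; it is judged then, once.
The state is a dict: "t": time; "joints": joint angles; "qvel": joint speeds; "tau": joint torques, N m; "eef_pos": TCP position; "tcp_rot": TCP orientation; "ft_force": force on the tool from outside, world axes, zero at the start; "moment": the same for the moment, N m; "opening": opening from 0.0 (shut) to 1.0 (fully open); "grip_force": force on a finger pad.
Only numpy, scipy, OpenCV 4.12 (cv2) and the standard library are available. Lean on these libraries where they do the work, as an engineer would, in place of code of your own. Each camera call takes 0.05 s, during which the arm holds its last target. There are 200 camera calls.

## Task

Zero the length gauge: with a fingertip push the steel setting master along its channel until it is fully home against the stop, sliding it and not lifting it. Then reach into the well of the pod with the green key, press that sunken green key right down, keep it down for a second and let it come back up. Do not press the red key in the other pod, and leave everything else on the bench as it stands.

Things in the scene. Friction and masses are not known exactly. Their poses are not given: they have to be found in the camera images.
- fixture: Gauge fixture, bolted down: grey plate 260 (x) by 100 mm (y), 14 mm thick, a channel along x. Origin: centre of its underside, z up; +x leads to the stop, away from the robot within 0.4 rad. Channel floor: plate top, z 14 mm. Two dark rails, x -125 to 65 mm, each 10 mm thick, 8 mm above the floor, 44 mm apart. Beyond the stop: dial indicator 48 mm across, top z 76 mm.
- stop_face (a point): Middle of the near face of the fixture's steel stop, an upright wall 16 mm thick and 64 mm wide at the channel's end; point at x = 70 mm, z = 31 mm in the fixture's frame; the wall's top is at z = 48 mm. Axes as the fixture's.
- master: Setting master, loose in the channel: steel block 60 (x, along the channel) by 40 by 30 mm tall, brass knob 22 mm across on top (48 mm overall). About 0.45 kg. Origin: centre of its underside. Starts 40 to 90 mm short of home; home when its front face touches the stop, origin at x 40, z 14 mm in the fixture's frame. Push its rear face, 30 mm behind the origin.
- zero_pod: Pod with the green (zero) key. Bolted down: grey block 100 x 100 mm, 60 mm tall; round straight well, 56 mm across, 30 mm deep, in the middle of its top; in it a green key 26 mm across, its top 18 mm below the rim. A stripe of that colour on its -x side. Origin: centre of its underside, z up. Green and red pod may have changed places.
- zero_well (a point): Centre of the mouth of the green key's well, at the pod's top face, 60 mm above the bench. The key's top is 18 mm below it.
- zero_key_top (a point): Centre of the top of the green key; moves with the key. 42 mm above the bench when up, 36 mm when bottomed.
- zero_key (a joint): Travel of the green key: 0 = up, grows as it is pressed down, 0.006 m = bottomed. A spring pushes it back up when released: about 1.5 N starts it, 4.5 N bottoms it. It counts as pressed right down beyond 0.004 m.
- clear_pod: Pod with the red (clear) key, not to be pressed. Bolted down: grey block 100 x 100 mm, 60 mm tall; round straight well, 56 mm across, 30 mm deep, in the middle of its top; in it a red key 26 mm across, its top 18 mm below the rim. A stripe of that colour on its -x side. Origin: centre of its underside, z up. Green and red pod may have changed places.
- clear_key (a joint): Travel of the red key: 0 = up, grows as it is pressed down, 0.006 m = bottomed. A spring pushes it back up when released: about 1.5 N starts it, 4.5 N bottoms it. Pressing it is wrong.
- pot: Bystander, loose: black jar with a brass lid, 64 mm across, 58 mm tall, standing. To be left where it is.
- shaft: Bystander, loose: small turned steel shaft with shoulders, 32 mm across, 60 mm tall, standing. To be left where it is.
- driver: Bystander, loose: screwdriver with an orange handle, about 190 mm long, lying. To be left where it is.
- vblock: Bystander, loose: dark steel V-block, 50 x about 55 mm, 30 mm tall. To be left where it is.
- micrometer: Bystander, loose: micrometer clamped in a small stand, foot 90 x 60 mm, 82 mm tall. To be left where it is.
- bearing: Bystander, loose: steel bearing ring, 52 mm across, 16 mm high, lying flat. To be left where it is.
- plug_gauge: Bystander, loose: brass plug gauge, 28 mm across, 70 mm tall, standing. To be left where it is.
Mind the look-alikes: they are no part of the job. Leave any orange or pink look-alike of the master alone.

How it is judged (in metres and radians):
On the way, in this order (a step that is already met when the one before it is completed fails the run):
1. the master is pushed fully home against the stop (x of master in the frame of fixture above 0.0375 m and z of master in the frame of fixture below 0.017 m and angle between master's own z axis and vertical below 0.06 rad), for 0.2 s.
2. the green key is held right down for half a second with the master home (all of step 1 and value of joint zero_key above 0.004 m), for 0.5 s.
At the end, for the whole second after the job is handed in: The master rests flat in its channel within 2.5 mm of the stop, and both keys are up again (within 1 mm) (all of step 1 and linear speed of master below 0.01 m/s and value of joint each of zero_key, clear_key below 0.001 m); the robot touches nothing.
It fails at once if the master is lifted (more than 6 mm off the channel's floor) or tipped (z of master in the frame of fixture above 0.02 m or angle between master's own z axis and vertical above 0.2 rad).
It fails at once if the red key is pressed (beyond 2 mm) (value of joint clear_key above 0.002 m).
It fails at once if a bystander is pushed more than 20 mm or knocked over (distance of any of pot, shaft, driver, vblock, micrometer, bearing, plug_gauge from where it was at the start of the episode above 0.02 m or angle between any of pot, shaft, vblock, micrometer, bearing, plug_gauge's own z axis and vertical above 0.4 rad).
It also fails if it takes over 43 s, if anything falls off the work surface, if the arm or the gripper's body presses on something with over 40 N, if the wrist force passes 120 N, or if a joint passes its speed limit or range.

## Working session

There is one attempt and no reset: what is moved stays moved. The work goes in short steps, Python scripts to look and compute and a tool call to move; the robot and the scene stay as the last step left them, time stands still between calls to the robot, and variables do not carry over. Pictures are saved under pics/ and viewed, at most 10 in all, crops included, and the job is handed in when it is done.

Besides the shell and the picture viewer there is one more tool, called after "Call:" by a JSON object that holds its "op" and its "data", one argument or row to a line. arm_command: Moves the arm, as the interface text tells. Its arguments: {"type":"object","properties":{"deltas":{"type":"array"},"gripper":{"type":"number"}},"required":["deltas"]}

```bash
mkdir -p pics; cat > h.py <<'E'
import numpy as np, cv2
from cell import state, read_camera, job_done
def pts(c):
    z=c["range_z"]; v,u=np.mgrid[:z.shape[0],:z.shape[1]]
    P=np.stack([(u-c["cx"])/c["fx"]*z,-(v-c["cy"])/c["fy"]*z,-z],-1)
    E=c["extrinsics"]; W=P@E[:3,:3].T+E[:3,3]; W[z==0]=np.nan
    return W
E
python3 - <<'E'
from h import *
ims=[]
for n in("top","side"):
    c=read_camera(n); np.savez(f"{n}.npz",**{k:np.asarray(v) for k,v in c.items()})
    cv2.imwrite(f"pics/{n}0.png",c["color"][...,::-1]); print(n,c["extrinsics"].round(2).tolist(),c["fx"],[k for k in c])
print(state())
E
```

```text
top [[0.02, 0.98, -0.2, 296.88], [-1.0, 0.02, -0.01, 9.09], [-0.0, 0.2, 0.98, 1339.64], [0.0, 0.0, 0.0, 1.0]] 434.90429834330155 ['color', 'range_z', 'fx', 'fy', 'cx', 'cy', 'extrinsics']
side [[1.0, 0.02, -0.08, 443.02], [-0.08, 0.54, -0.84, -1337.36], [0.02, 0.84, 0.54, 917.43], [0.0, 0.0, 0.0, 1.0]] 494.1063575380901 ['color', 'range_z', 'fx', 'fy', 'cx', 'cy', 'extrinsics']
{'t': 0.1, 'joints': array([ 1.21441889e+00,  4.91470865e-01,  1.55939490e+00,  3.52153310e-06,
        1.09169981e+00, -1.05601426e-01]), 'qvel': array([-3.54401696e-05, -1.08992017e-03, -1.57595680e-03, -7.96448725e-04,
       -2.30900965e-03, -4.51094308e-04]), 'tau': array([ 3.14053912e-03, -6.13623548e+01, -2.58608025e+01,  6.94631576e-02,
        4.70030098e-02, -5.17967237e-05]), 'eef_pos': array([155.00529183, 605.26727001, 233.13562734]), 'tcp_rot': array([-3.14062547e+00, -1.05657954e-04,  2.89081496e+00]), 'ft_force': array([-0.28804223,  0.79542496, -0.42333336]), 'moment': array([-0.04928198,  0.0512172 , -0.0191408 ]), 'grip_force': 0.0, 'opening': 1.000737131671562}
```

View pics/top0.png

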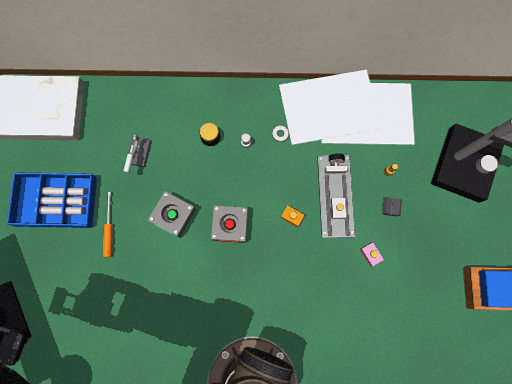

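View pics/side0.png

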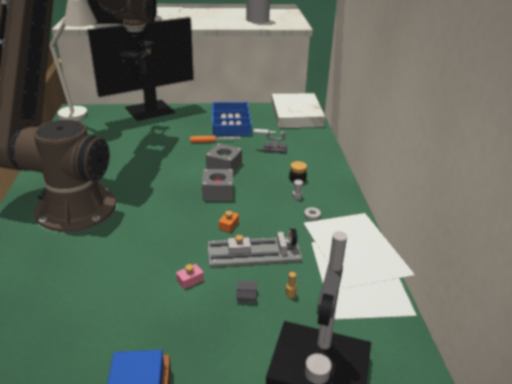

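The top view shows the fixture at about (338,196), with the stop at its upper end (337,168) and the master at (340,208). The green key is at (172,214) and the red one at (230,224). The orange (293,215) and pink (372,254) blocks are the look-alikes.

```bash
python3 - <<'E'
from h import *
c={k:v for k,v in np.load("top.npz").items()}
W=pts(c); im=c["color"].astype(int); hsv=cv2.cvtColor(c["color"],cv2.COLOR_RGB2HSV)
def ray(u,v,z):
    E=c["extrinsics"]; d=E[:3,:3]@np.array([(u-c["cx"])/c["fx"],-(v-c["cy"])/c["fy"],-1]); o=E[:3,3]
    return o+d*(z-o[2])/d[2]
def blob(box,m,z,name):
    x0,y0,x1,y1=box; q=np.zeros_like(m); q[y0:y1,x0:x1]=m[y0:y1,x0:x1]
    v,u=np.nonzero(q); print(name,len(u),u.mean().round(1),v.mean().round(1),"ray",ray(u.mean(),v.mean(),z).round(1),"depthmed",np.nanmedian(W[q],0).round(1))
    return q
H,S,V=hsv[...,0],hsv[...,1],hsv[...,2]
blob((160,203,184,226),(S>150)&(V>120)&(H>40)&(H<85),42,"green")
blob((218,213,242,233),(S>150)&((H<8)|(H>172))&(V>120),42,"red")
blob((332,200,348,216),(S>100)&(H>12)&(H<32),14+48,"knob")
sub=W[145:245,312:362]; h=sub[...,2]
print(np.round(h[::4,4::3]).astype(int) if not np.isnan(h).any() else np.nan_to_num(h[::4,4::3]).round().astype(int))
for nm,box in(("fix",(312,150,362,242)),("gpod",(145,185,200,242)),("rpod",(205,200,255,247))):
    x0,y0,x1,y1=box; w=W[y0:y1,x0:x1]
    lo,hi=(9,80) if nm=="fix" else (50,70)
    m=(w[...,2]>lo)&(w[...,2]<hi); P=w[m][:,:2].astype(np.float32)
    print(nm,cv2.minAreaRect(P),np.median(w[m][:,2]))
a=c["color"][140:245,300:370]; b=c["color"][185:245,140:260]
A=cv2.resize(a,None,fx=5.6,fy=5.6,interpolation=2)[...,::-1]
cv2.imwrite("pics/fix.png",A)
E
```

```text
green 54 171.5 213.6 ray [480.  250.1  42. ] depthmed [479.2 250.   42.7]
red 59 229.1 223.5 ray [453.   75.9  42. ] depthmed [451.9  76.1  42.5]
knob 39 339.9 206.7 ray [ 506.1 -253.    62. ] depthmed [ 505.7 -253.1   61.6]
[[-3  4  1  2  2 -3  1  3 -4  4 -4  2 -4 -1  4 -2]
 [-4 -4  0 -3  4  3 -2 -2  1  1  2  4 -3 -3  3 -2]
 [-2  1  2  7  3 -1  1 73  3 -2  0 -2  4  1  1  0]
 [ 5 11 15 14 53 68 72 75 76 62 17 11  3 -1  4  1]
 [ 1 13 16  0 17 51 46 51 50 13 15 12  2  9  1  1]
 [ 1 15 12 10 15 17 32 16 16 11 16 13 -7 -2 -3  2]
 [ 3 15 18 35 46 49 48 52 45 43 52 14 -2 -7  1  1]
 [-1 14 18 19 14 18 15 18  9 15 19 16  0 -2 -1  2]
 [ 0 13 15 21  3  9 17 17 18 20 14 13 -2 -1  3 -4]
 [-2 15 15 22 18 11 13 13 18 24  9 12  3  1 -2  4]
 [ 2 12 19 14 19 15 10 13 15 29 18 23  6 -3 -3 -4]
 [-2 15 13 21 23 14 13 17 17 20 25 17 -2 -2  3  4]
 [ 1  9 15 14 17 17 17 16 12 18 22 10 -1  1  0  1]
 [ 0  4 13 12 18 17 15 19 14 20 24 12  0 -3  1  2]
 [ 1 -1 12 11 18  0 45 46 46 46 27 18 13  3  2 -5]
 [ 2  2 17 15 21 30 45 60 59 45 25 14 14  1  1  2]
 [ 3  1 21 13 29 27 44 61 62 44 21 17 17  2  5  1]
 [ 0  4 19 18 22 21 50 46 46 48 23 11 15 -2  0  1]
 [ 0  1 12 19 20 22 41 41 47 48 24 15 11 -1  0  0]
 [-3 -3 12 11 22 13 16 14 14 15 21 15 18 -1 -3  0]
 [ 1  2 16 10 21 15 13 17 15 17 21 15 14 -1  0  0]
 [ 2  0 11 17 19 18 13 15 12 13 20 18 18  0  3 -1]
 [ 2 -4 14 19 29 22 11 15 14 12 21 11 12  3  2 -3]
 [-2 -7 16 12 14 11 12 10 15 13  9  8  8 -2  4 -1]
 [-2  1  0  1 -3  3  4 -2  0 -1  1  3  0 -2 -1 -1]]
fix ((550.3206176757812, -256.2309875488281), (259.8938293457031, 120.00374603271484), 0.5538070201873779) 16.700374294924927
gpod ((480.0339050292969, 251.05467224121094), (101.62297821044922, 99.83732604980469), 62.43387985229492) 60.523903297509946
rpod ((453.28466796875, 76.10345458984375), (100.17780303955078, 100.3449478149414), 87.25527954101562) 60.57693364225565
```

View pics/fix.png

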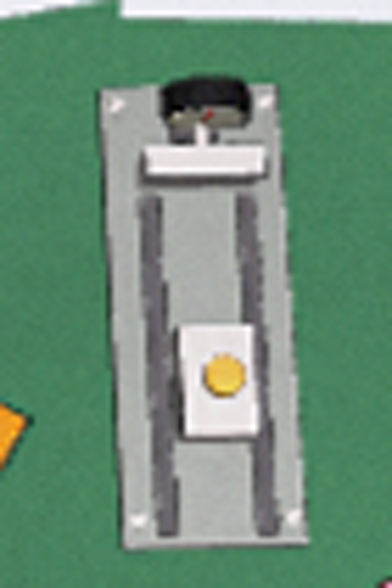

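```bash
python3 - <<'E'
from h import *
c={k:v for k,v in np.load("top.npz").items()}
def ray(u,v,z):
    E=c["extrinsics"]; d=E[:3,:3]@np.array([(u-c["cx"])/c["fx"],-(v-c["cy"])/c["fy"],-1]); o=E[:3,3]
    return (o+d*(z-o[2])/d[2])[:2]
f=lambda a,b,z:ray(300+(a+.5)/5.6-.5,140+(b+.5)/5.6-.5,z)
s=[f(*p,14) for p in((117,104),(267,102),(139,520),(293,517))]
e=(s[0]+s[1]-s[2]-s[3])/2; ctr=sum(s)/4; th=np.arctan2(e[1],e[0])
print("len",np.linalg.norm(e),"ctr",ctr,"yaw",np.degrees(th))
K=[f(*p,14) for p in((103,88),(278,86),(124,546),(307,542))]; e=(K[0]+K[1]-K[2]-K[3])/2
print("corner ctr",sum(K)/4,"yaw",np.degrees(np.arctan2(e[1],e[0])),np.linalg.norm(e))
R=np.array([[np.cos(th),np.sin(th)],[-np.sin(th),np.cos(th)]]);C=(sum(K)+sum(s))/8
print("master in fix",R@(np.array([506,-253])-C))
for x in(-70,-90,-110,0):print(x,C+R.T@[x,0])
E
```

```text
len 233.97510274202654 ctr [ 552.44487602 -251.59330901] yaw 1.9001878296016372
corner ctr [ 550.19260354 -250.97048423] yaw 1.7346814723546273 257.142500400044
master in fix [-45.35078899  -0.21445923]
-70 [ 481.35723228 -253.60298845]
-90 [ 461.36823013 -254.26615755]
-110 [ 441.37922799 -254.92932665]
0 [ 551.31873978 -251.28189662]
```

Call:
{"op": "arm_command", "data": {
  "deltas": [
    {"dx":0.03,"dy":-0.035,"yaw":8.1},
    {"dx":0.03,"dy":-0.035,"yaw":8.1},
    {"dx":0.03,"dy":-0.035},
    {"dx":0.03,"dy":-0.035},
    {"dx":0.03,"dy":-0.035},
    {"dx":0.03,"dy":-0.035},
    {"dx":0.03,"dy":-0.035},
    {"dx":0.03,"dy":-0.035},
    {"dx":0.03,"dy":-0.035},
    {"dx":0.02,"dy":-0.04},
    {"dy":-0.045},
    {"dy":-0.045},
    {"dy":-0.045},
    {"dy":-0.045},
    {"dy":-0.045},
    {"dy":-0.045},
    {"dy":-0.045},
    {"dy":-0.045}
  ],
  "gripper": 0
}}

```text
$.deltas[0]: bad value
```

Call:
{"op": "arm_command", "data": {
  "deltas": [
    {"dy":-0.045},
    {"dy":-0.045},
    {"dy":-0.03},
    {"dy":-0.02,"dz":-0.04},
    {"dz":-0.045},
    {"dz":-0.035},
    {},
    {}
  ]
}}

```text
$.deltas[0]: bad value
```

Call:
{"op": "arm_command", "data": {
  "deltas": [
    {"dx":0.03,"dy":-0.035,"dz":0,"yaw":8.1},
    {"dx":0.03,"dy":-0.035,"dz":0,"yaw":8.1},
    {"dx":0.03,"dy":-0.035,"dz":0,"yaw":0},
    {"dx":0.03,"dy":-0.035,"dz":0,"yaw":0},
    {"dx":0.03,"dy":-0.035,"dz":0,"yaw":0},
    {"dx":0.03,"dy":-0.035,"dz":0,"yaw":0},
    {"dx":0.03,"dy":-0.035,"dz":0,"yaw":0},
    {"dx":0.03,"dy":-0.035,"dz":0,"yaw":0},
    {"dx":0.03,"dy":-0.035,"dz":0,"yaw":0},
    {"dx":0.02,"dy":-0.04,"dz":0,"yaw":0},
    {"dx":0,"dy":-0.045,"dz":0,"yaw":0},
    {"dx":0,"dy":-0.045,"dz":0,"yaw":0},
    {"dx":0,"dy":-0.045,"dz":0,"yaw":0},
    {"dx":0,"dy":-0.045,"dz":0,"yaw":0},
    {"dx":0,"dy":-0.045,"dz":0,"yaw":0},
    {"dx":0,"dy":-0.045,"dz":0,"yaw":0},
    {"dx":0,"dy":-0.045,"dz":0,"yaw":0},
    {"dx":0,"dy":-0.045,"dz":0,"yaw":0}
  ],
  "gripper": 0
}}

```text
t: 1.9
eef_pos: [444.7, -111.3, 233.7]
tcp_rot: [3.141, -0.0, -3.11]
ft_force: [0.7, 0.3, 0.4]
opening: 0.004
grip_force: 0.0
```

Call:
{"op": "arm_command", "data": {
  "deltas": [
    {"dx":0,"dy":-0.045,"dz":0,"yaw":0},
    {"dx":0,"dy":-0.045,"dz":0,"yaw":0},
    {"dx":0,"dy":-0.035,"dz":-0.03,"yaw":0},
    {"dx":0,"dy":-0.019,"dz":-0.04,"yaw":0},
    {"dx":0,"dy":0,"dz":-0.03,"yaw":0},
    {"dx":0,"dy":0,"dz":0,"yaw":0},
    {"dx":0,"dy":0,"dz":0,"yaw":0}
  ]
}}

```text
t: 2.6
eef_pos: [445.1, -253.4, 134.0]
tcp_rot: [3.141, -0.001, -3.109]
ft_force: [0.8, -0.3, 1.2]
opening: 0.006
grip_force: 0.0
```

```bash
python3 - <<'E'
from h import *
c=read_camera("wrist"); cv2.imwrite("pics/w1.png",c["color"][...,::-1]); print(state()["eef_pos"],c["extrinsics"].round(2).tolist())
np.savez("w1.npz",**{k:np.asarray(v) for k,v in c.items()})
E
```

```text
[ 445.58428411 -253.50228027  134.83652372] [[-0.03, -0.97, -0.24, 378.43], [1.0, -0.03, -0.01, -254.52], [0.0, -0.24, 0.97, 285.72], [0.0, 0.0, 0.0, 1.0]]
```

View pics/w1.png

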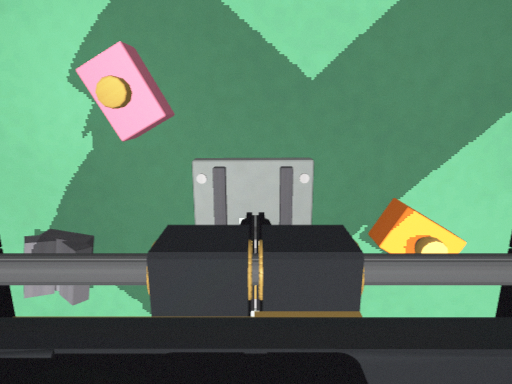

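The wrist view shows the plate's near edge at row 158, columns 193–313, with the rails at columns 220 and 286 and the finger line at column 256. That puts the fingers about centred.

```bash
python3 - <<'E'
from h import *
c=dict(np.load("w1.npz"))
def ray(u,v,z):
    E=c["extrinsics"]; d=E[:3,:3]@np.array([(u-c["cx"])/c["fx"],-(v-c["cy"])/c["fy"],-1]); o=E[:3,3]
    return (o+d*(z-o[2])/d[2])[:2].round(1)
print(ray(193,160,14),ray(313,160,14),"rails",ray(220,190,22),ray(286,190,22),ray(214,167,22),ray(293,167,22))
E
```

```text
[ 423.9 -303.2] [ 420.6 -205.8] rails [ 446.3 -280.3] [ 444.5 -227.1] [ 427.6 -285.2] [ 425.5 -222.6]
```

Call:
{"op": "arm_command", "data": {
  "deltas": [
    {"dx":0,"dy":0,"dz":-0.03,"yaw":0},
    {"dx":0,"dy":0,"dz":-0.03,"yaw":0},
    {"dx":0,"dy":0,"dz":-0.02,"yaw":0},
    {"dx":0,"dy":0,"dz":-0.009,"yaw":0},
    {"dx":0,"dy":0,"dz":0,"yaw":0},
    {"dx":0.005,"dy":0,"dz":0,"yaw":0},
    {"dx":0.005,"dy":0,"dz":0,"yaw":0},
    {"dx":0.005,"dy":0.001,"dz":0,"yaw":0},
    {"dx":0.005,"dy":0,"dz":0,"yaw":0},
    {"dx":0.005,"dy":0,"dz":0,"yaw":0},
    {"dx":0.005,"dy":0,"dz":0,"yaw":0},
    {"dx":0.005,"dy":0,"dz":0,"yaw":0},
    {"dx":0.005,"dy":0,"dz":0,"yaw":0},
    {"dx":0.005,"dy":0.001,"dz":0,"yaw":0}
  ]
}}

```text
t: 4.05
eef_pos: [490.3, -251.6, 44.6]
tcp_rot: [3.141, -0.0, -3.11]
ft_force: [-4.4, 0.1, 3.2]
opening: 0.009
grip_force: 2.3
```

Contact is confirmed: −4.4 N in x, with the block sliding.

Call:
{"op": "arm_command", "data": {
  "deltas": [
    {"dx":0.005,"dy":0,"dz":0,"yaw":0},
    {"dx":0.005,"dy":0,"dz":0,"yaw":0},
    {"dx":0.005,"dy":0,"dz":0,"yaw":0},
    {"dx":0.005,"dy":0.001,"dz":0,"yaw":0},
    {"dx":0.005,"dy":0,"dz":0,"yaw":0},
    {"dx":0.005,"dy":0,"dz":0,"yaw":0},
    {"dx":0.005,"dy":0,"dz":0,"yaw":0},
    {"dx":0.005,"dy":0,"dz":0,"yaw":0},
    {"dx":0.005,"dy":0,"dz":0,"yaw":0},
    {"dx":0.003,"dy":0,"dz":0,"yaw":0},
    {"dx":0.002,"dy":0,"dz":0,"yaw":0},
    {"dx":0.002,"dy":0,"dz":0,"yaw":0}
  ]
}}

```text
t: 5.25
eef_pos: [542.2, -250.5, 44.6]
tcp_rot: [3.141, -0.0, -3.11]
ft_force: [-3.5, -0.5, 2.0]
opening: 0.006
grip_force: 1.9
```

Call:
{"op": "arm_command", "data": {
  "deltas": [
    {"dx":0.002,"dy":0,"dz":0,"yaw":0},
    {"dx":0.002,"dy":0,"dz":0,"yaw":0},
    {"dx":0.001,"dy":0,"dz":0,"yaw":0},
    {"dx":0.001,"dy":0,"dz":0,"yaw":0},
    {"dx":0.001,"dy":0,"dz":0,"yaw":0}
  ]
}}

```text
t: 5.75
eef_pos: [549.1, -250.5, 44.6]
tcp_rot: [3.141, -0.0, -3.11]
ft_force: [-3.5, 0.6, 1.2]
opening: 0.005
grip_force: 1.6
```

Call:
{"op": "arm_command", "data": {
  "deltas": [
    {"dx":0.001,"dy":0,"dz":0,"yaw":0},
    {"dx":0.001,"dy":0,"dz":0,"yaw":0},
    {"dx":0.001,"dy":0,"dz":0,"yaw":0}
  ]
}}

```text
t: 6.05
eef_pos: [550.1, -250.5, 44.6]
tcp_rot: [3.14, -0.005, -3.109]
ft_force: [-19.9, -4.4, 10.8]
opening: 0.003
grip_force: 10.1
```

Force has jumped to 20 N at x = 550, where I expected the stop. I'll hold briefly, back off and check.

Call:
{"op": "arm_command", "data": {
  "deltas": [
    {"dx":0,"dy":0,"dz":0,"yaw":0},
    {"dx":0,"dy":0,"dz":0,"yaw":0},
    {"dx":0,"dy":0,"dz":0,"yaw":0},
    {"dx":-0.005,"dy":0,"dz":0,"yaw":0},
    {"dx":-0.01,"dy":0,"dz":0,"yaw":0},
    {"dx":-0.015,"dy":0,"dz":0,"yaw":0},
    {"dx":0,"dy":0,"dz":0.03,"yaw":0},
    {"dx":0,"dy":0,"dz":0.04,"yaw":0},
    {"dx":-0.02,"dy":0.02,"dz":0.04,"yaw":0},
    {"dx":-0.02,"dy":0.04,"dz":0,"yaw":0},
    {"dx":-0.01,"dy":0.045,"dz":0,"yaw":0},
    {"dx":0,"dy":0.045,"dz":0,"yaw":0},
    {"dx":0,"dy":0.045,"dz":0,"yaw":0},
    {"dx":0,"dy":0.045,"dz":0,"yaw":0},
    {"dx":0,"dy":0.045,"dz":0,"yaw":0}
  ]
}}

```text
t: 7.55
eef_pos: [471.8, 36.2, 154.9]
tcp_rot: [3.141, 0.002, -3.11]
ft_force: [0.3, -0.1, 1.0]
opening: 0.003
grip_force: 0.0
```

```bash
python3 - <<'E'
from h import *
c=read_camera("top"); W=pts(c); print(state()["eef_pos"])
hsv=cv2.cvtColor(c["color"],cv2.COLOR_RGB2HSV);H,S=hsv[...,0],hsv[...,1]
m=np.zeros(H.shape,bool); m[165:216,328:350]=((S>100)&(H>12)&(H<32))[165:216,328:350]
v,u=np.nonzero(m); E=c["extrinsics"]
d=E[:3,:3]@np.array([(u.mean()-c["cx"])/c["fx"],-(v.mean()-c["cy"])/c["fy"],-1]);o=E[:3,3]
print(len(u),(o+d*(62-o[2])/d[2]).round(1))
cv2.imwrite("pics/fix2.png",cv2.resize(c["color"][140:245,300:370],None,fx=5.6,fy=5.6,interpolation=2)[...,::-1])
E
```

```text
[471.20806547  40.94773145 154.88569155]
40 [ 589.3 -250.5   62. ]
```

View pics/fix2.png

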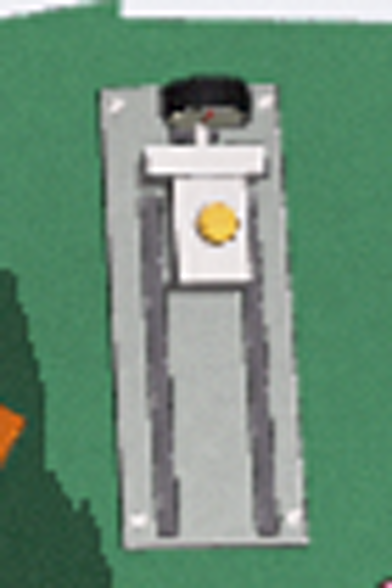

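The master's front face meets the stop with no gap visible (knob at (217,222) in the crop), so it is home. Next is the green pod at (480, 250.5).

Call:
{"op": "arm_command", "data": {
  "deltas": [
    {"dx":0.003,"dy":0.045,"dz":0,"yaw":0},
    {"dx":0.003,"dy":0.045,"dz":0,"yaw":0},
    {"dx":0.003,"dy":0.045,"dz":0,"yaw":0},
    {"dx":0,"dy":0.045,"dz":0,"yaw":0},
    {"dx":0,"dy":0.029,"dz":0,"yaw":0},
    {"dx":0,"dy":0,"dz":0,"yaw":0},
    {"dx":0,"dy":0,"dz":0,"yaw":0},
    {"dx":0,"dy":0,"dz":0,"yaw":0}
  ]
}}

```text
t: 8.4
eef_pos: [481.0, 242.7, 154.7]
tcp_rot: [3.141, 0.0, -3.11]
ft_force: [0.1, -0.6, 0.9]
opening: 0.006
grip_force: 0.0
```

```bash
python3 - <<'E'
from h import *
print(state()["eef_pos"])
E
```

```text
[481.04304222 242.65278016 154.65855458]
```

Call:
{"op": "arm_command", "data": {
  "deltas": [
    {"dx":-0.001,"dy":0.008,"dz":0,"yaw":0},
    {"dx":0,"dy":0,"dz":-0.03,"yaw":0},
    {"dx":0,"dy":0,"dz":-0.03,"yaw":0},
    {"dx":0,"dy":0,"dz":-0.02,"yaw":0},
    {"dx":0,"dy":0,"dz":-0.006,"yaw":0},
    {"dx":0,"dy":0,"dz":0,"yaw":0},
    {"dx":0,"dy":0,"dz":0,"yaw":0}
  ]
}}

```text
t: 9.1
eef_pos: [480.6, 251.5, 69.5]
tcp_rot: [3.141, 0.001, -3.11]
ft_force: [-0.5, -1.2, -0.3]
opening: 0.005
grip_force: 0.0
```

Call:
{"op": "arm_command", "data": {
  "deltas": [
    {"dx":0,"dy":0,"dz":-0.004,"yaw":0},
    {"dx":0,"dy":0,"dz":-0.004,"yaw":0},
    {"dx":0,"dy":0,"dz":-0.002,"yaw":0},
    {"dx":0,"dy":0,"dz":-0.002,"yaw":0},
    {"dx":0,"dy":0,"dz":-0.002,"yaw":0},
    {"dx":0,"dy":0,"dz":0,"yaw":0}
  ]
}}

```text
t: 9.7
eef_pos: [480.4, 251.6, 55.2]
tcp_rot: [3.141, 0.001, -3.11]
ft_force: [-1.2, -0.9, 8.8]
opening: 0.005
grip_force: 4.2
```

Force is 8.8 N at TCP 55, so the key is bottomed. I'll press slightly more and hold for a second.

Call:
{"op": "arm_command", "data": {
  "deltas": [
    {"dx":0,"dy":0,"dz":-0.001,"yaw":0},
    {"dx":0,"dy":0,"dz":0,"yaw":0},
    {"dx":0,"dy":0,"dz":0,"yaw":0},
    {"dx":0,"dy":0,"dz":0,"yaw":0},
    {"dx":0,"dy":0,"dz":0,"yaw":0},
    {"dx":0,"dy":0,"dz":0,"yaw":0},
    {"dx":0,"dy":0,"dz":0,"yaw":0},
    {"dx":0,"dy":0,"dz":0,"yaw":0},
    {"dx":0,"dy":0,"dz":0,"yaw":0},
    {"dx":0,"dy":0,"dz":0,"yaw":0},
    {"dx":0,"dy":0,"dz":0,"yaw":0},
    {"dx":0,"dy":0,"dz":0,"yaw":0}
  ]
}}

```text
t: 10.9
eef_pos: [480.5, 251.6, 55.0]
tcp_rot: [3.141, 0.002, -3.11]
ft_force: [-2.8, -2.1, 20.1]
opening: 0.003
grip_force: 10.1
```

Call:
{"op": "arm_command", "data": {
  "deltas": [
    {"dx":0,"dy":0,"dz":0.004,"yaw":0},
    {"dx":0,"dy":0,"dz":0.01,"yaw":0},
    {"dx":0,"dy":0,"dz":0.03,"yaw":0},
    {"dx":0,"dy":0,"dz":0.04,"yaw":0},
    {"dx":0,"dy":0,"dz":0.04,"yaw":0},
    {"dx":0,"dy":0,"dz":0,"yaw":0},
    {"dx":0,"dy":0,"dz":0,"yaw":0},
    {"dx":0,"dy":0,"dz":0,"yaw":0},
    {"dx":0,"dy":0,"dz":0,"yaw":0},
    {"dx":0,"dy":0,"dz":0,"yaw":0}
  ]
}}

```text
t: 11.9
eef_pos: [479.8, 251.3, 176.6]
tcp_rot: [-3.141, -0.002, -3.11]
ft_force: [0.4, -0.2, 0.5]
opening: 0.006
grip_force: 0.0
```

```bash
python3 -c "
from h import *
print(job_done())"
```

```text
the job is handed in; nothing more can be done
None
```

The job is handed in at about 12 s of the 43 s limit, with no verdict returned: the master was pushed home against the stop (force rose to 20 N there, no gap visible from above), the green key was bottomed for over a second and released, and the arm ended clear of everything.

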